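# Fit the retaining bar over the power module

### The arm

A 7-joint arm with a two-finger parallel gripper is mounted at the origin on the work surface. World frame = base frame: x ahead of the robot, y to its left, z up, the work surface at z = 0. Lengths are in m, angles in rad, forces in N, time in s.
With the tool pointing down it reaches from about 0.4 to 0.925 m from the base axis. Payload 4.1 kg.
Tool frame: the origin (TCP) lies midway between the tips of the shut fingers; the grasp point (between the pads) lies 19 mm behind it; x points along the fingers, y is the direction in which the jaws open and shut, and the axes are right-handed (so a half turn about x gives the same grasp; the last joint's range is limited). The gripper opens to 85 mm and grips with 20 to 120 N. Pads are 22 mm wide; open, the fingers measure 114 mm over their backs; the gripper's body (76 mm by 85 mm) begins 54 mm behind the grasp point. The pads swing forward as they close: fully open they stand 13 mm farther back than shut.
Start: joints at [1.055, 0.398, 0.045, 1.537, -0.019, 1.207, -0.051], TCP at [0.263, -0.594, 0.231] pointing down, gripper open.
Joint ranges: [-2.82, 2.82], [-0.49, 2.23], [-1.37, 1.46], [0, 2.46], [-1.36, 4.5], [0.23, 2], [-2.94, 2.94]. Speed limits (rad/s): [2.57, 2.57, 3.14, 3.14, 3.14, 3.14, 3.14].

### API

Orientations are given as a unit quaternion [w, x, y, z].
In Python, from bench import r, viewer gives the robot as it stands.
- The arm moves only by the tool jog_arm, never from a script. Its argument "targets" is a list of rows, each a list of 4 numbers: the shift along the tool's x, y, z as a fraction of full scale, then the turn about the tool's x as a fraction of full scale. A call has 1 to 20 rows; each row is the pose to reach, as a shift and turn from the pose measured when the call began, along the tool's axes at that moment; what a row does not reach only later rows make up. Full scale, the value 1, is 0.15 m for a shift and pi/4 rad for a turn. A row lasts 1/12 s, in which the tool goes at most 41.7 mm and 7.16 degrees, less where a joint would pass 70% of its speed; a pose out of reach is approached as far as the arm can. A call with a number of a shift or a turn outside -1 to 1 is refused whole. A call with a gripper value outside its range is refused whole. "jaw" is the finger opening in mm, from 0 to 85.4, set as the call begins (left out, the last holds). The fingers move at their own pace and stop on an object; "squeeze" is the grip in N (left out, the last holds). Time passes only in rows, so rows that repeat a pose let the fingers close. It gives the time, the measured TCP pose, the force and the opening at its end, in the units of the state.
- r.observe(): the state, without advancing time (a new reading comes with each control period).
- viewer.camera(name): name is "scene" or "top"; returns (picture, depth): 420x560x3 uint8, red, green, blue; 420x560 float32, m along the optical axis (not along the pixel's ray), 0 where there is no reading.
- viewer.calibration(name): a dict with "K" (3x3 intrinsics, pixels), "extrinsics" (4x4, takes a point from camera to world coordinates). Camera axes: x right, y up, looking along -z (the intrinsics and any distortion apply to the point x, -y, -z); pixel columns grow to the right and rows downward; lengths in m; the calibration is good to about 2 mm. A picture is of the moment at which its call begins. calibration takes no time and is no camera call.
- r.hand_in(): hands the job in, once; it reports no verdict.
The state is a dict: "time_s": time; "joints": joint angles; "joint_vel": joint speeds; "joint_torque": joint torques, N m; "position": TCP position; "tool_rot": TCP orientation; "wrist_force": force on the tool from outside, world axes, zero at the start; "wrist_torque": the same for the moment, N m; "opening": finger opening in m.
Only numpy, scipy, OpenCV 4.12 (cv2) and the standard library are available. Lean on these libraries where they do the work, as an engineer would, in place of code of your own. Each camera call takes 0.05 s, during which the arm holds its last target.

### The job

Snap the round metal bar straight forward out of the two spring clips of its stand. Then lower it gently across the two steel forks on the round white plate, so that it bridges the black power module, lies down in both notches and sticks out about equally at each side. Leave the module where it is.

Things in the scene. Friction and masses are not known exactly. Their poses are not given: they have to be found in the camera images.
- bar: Plain round aluminium bar, 24 mm in diameter, 196 mm long, about 0.18 kg, level at the start in the two clips of the stand. Origin at its very centre; y along the bar (it may be rolled about y). It may sit up to 12 mm off the middle of the stand, lengthwise.
- stand: Grey clip stand fixed to the bench: base 110 x 160 x 8 mm, two uprights (x 12 to 26 mm, up to z = 128 mm) with a black sprung C-clip each. Origin on the bench under the middle of the clipped bar, z up. The clipped bar lies along y at x = 0, z = 0.110. The clips' mouths face -x (forward, roughly towards the robot): the bar comes out along -x.
- clips (a point): Point midway between the two clips, on the clipped bar's axis. Clips 18 mm wide at y = -55 and +55 mm; jaws reach 20 mm above, below and in front of the axis. Pulled along the stand's -x the bar takes about 10 N (5 to 15), then comes away suddenly, free after 20 mm. Between the clips 90 mm of the bar is clear for fingers in front, behind and above, and below down to the base.
- plate: Round white mounting plate, 220 mm in diameter, 12 mm thick, fixed to the bench, with two upright steel forks at y = -70 and +70 mm, each 12 mm thick along y and 40 mm wide along x. Origin at the centre of its underside, on the bench, z up.
- seat (a point): Where the laid bar's centre belongs: x = 0, y = 0, z = 0.090 of the plate, bar along the plate's y. Each fork has a U notch open to the top, 28 mm wide, centred on x = 0, its floor 78 mm above the bench, its straight sides up to 95 mm, then flared out to about 105 mm.
- module: Black power module, 60 x 120 x 62 mm, 0.5 kg, loose on the plate between the forks, long side along the plate's y. Origin at the centre of its underside, 12 mm above the bench. A tall block at each end (62 mm, top 4 mm below the laid bar) and a low middle 76 mm long (28 mm), which leaves 50 mm under the laid bar's axis for fingertips.
Things that resemble listed ones, but are neither listed nor needed, are in the scene too. What is shaped like the stand but red is not meant.

How it is judged:
On the way:
1. the bar has come out of both clips by their mouths: its centre is 20 to 120 mm in front of its clipped place, within 40 mm of it in height and sideways, and still roughly parallel to the stand (x of bar in the frame of stand between -0.12 and -0.02 m and y of bar in the frame of stand between -0.04 and 0.04 m and z of bar in the frame of stand between 0.07 and 0.15 m and angle between the y axis of bar and the y axis of stand, either way round below 0.35 rad), for 0.1 s.
At the end, for the whole second after the job is handed in: The bar rests, released and still, in the notches of both forks: centre within 5 mm across them, 4 mm in height and 15 mm lengthwise of the middle of the plate, 90 mm up, parallel to the forks' line within 0.06 rad; the module is upright within 12 mm of the plate's middle (x of bar in the frame of plate between -0.005 and 0.005 m and y of bar in the frame of plate between -0.015 and 0.015 m and z of bar in the frame of plate between 0.086 and 0.094 m and angle between the y axis of bar and the y axis of plate, either way round below 0.06 rad and linear speed of bar below 0.02 m/s and horizontal distance between module and plate below 0.012 m and angle between module's own z axis and vertical below 0.1 rad); the robot touches nothing.
It fails at once if the module is shifted by more than 12 mm (distance of module from where it was at the start of the episode above 0.012 m).
It fails at once if the bar is dropped or thrown into the forks: it moves faster than 0.5 m/s within 50 mm of its place in them (horizontal distance between bar and plate below 0.05 m and z of bar in the frame of plate below 0.14 m and linear speed of bar above 0.5 m/s).
It also fails if it takes over 43 s, if anything falls off the work surface, if the arm or the gripper's body presses on something with over 40 N, if the wrist force passes 120 N, or if a joint passes its speed limit or range.

## Working session

There is one attempt and no reset: what is moved stays moved. The work goes in short steps, Python scripts to look and compute and a tool call to move; the robot and the scene stay as the last step left them, time stands still between calls to the robot, and variables do not carry over. Pictures are saved under pics/ and viewed, and the job is handed in when it is done.

Besides the shell and the picture viewer there is one more tool, called after "Call:" as name(argument=value, ...) on one line, values as JSON. jog_arm: Moves the arm, as the interface text tells. Its arguments: {"type":"object","properties":{"targets":{"type":"array","items":{"type":"array","items":{"type":"number","minimum":-1,"maximum":1}}},"jaw":{"type":"number"},"squeeze":{"type":"number"}},"required":["targets"]}

```bash
mkdir -p pics; ls; python3 - <<'E'
from bench import r, viewer
import cv2,numpy as np
for n in ("scene","top"):
    p,d=viewer.camera(n)
    cv2.imwrite(f"pics/{n}0.png",p[:,:,::-1]); np.save(f"{n}_d0.npy",d); np.save(f"{n}_p0.npy",p)
    c=viewer.calibration(n); print(n,c)
print(r.observe())
E
```

```text
pics
scene {'K': array([[465.59771286,   0.        , 278.03158131],
       [  0.        , 465.59771286, 209.85172166],
       [  0.        ,   0.        ,   1.        ]]), 'extrinsics': array([[ 0.33084953, -0.78020261,  0.53086955,  0.94321728],
       [ 0.94362802,  0.27961898, -0.17714226, -0.2973519 ],
       [-0.01023435,  0.55955082,  0.82873285,  0.96537638],
       [ 0.        ,  0.        ,  0.        ,  1.        ]])}
top {'K': array([[398.921426  ,   0.        , 283.72268257],
       [  0.        , 398.921426  , 203.46337244],
       [  0.        ,   0.        ,   1.        ]]), 'extrinsics': array([[-0.00396235,  0.99488828, -0.10090397,  0.29213681],
       [-0.99984827, -0.0022299 ,  0.0172763 , -0.1142059 ],
       [ 0.01696298,  0.10095712,  0.99474616,  1.08551328],
       [ 0.        ,  0.        ,  0.        ,  1.        ]])}
{'time_s': 0.1, 'joints': array([ 1.05499869,  0.39913288,  0.0450163 ,  1.53774224, -0.01874934,
        1.20688972, -0.05068025]), 'joint_vel': array([ 9.71454773e-04, -2.33071275e-03,  9.99890310e-04, -4.93362123e-03,
       -2.14577116e-04, -5.47957194e-04, -4.30434346e-06]), 'joint_torque': array([ 4.78984948e-03, -4.76260078e+01,  1.37065273e+00, -2.54947937e+01,
        1.18208182e-02,  4.99545102e-03,  3.62646148e-06]), 'position': array([ 0.2629636 , -0.59381872,  0.23036255]), 'tool_rot': array([-0.14574159, -0.69164582, -0.14694197,  0.69194907]), 'wrist_force': array([ 0.30596336,  0.53304588, -0.72321154]), 'wrist_torque': array([-0.01749115, -0.0122696 ,  0.01703666]), 'opening': 0.08571771429228206}
```

View pics/scene0.png

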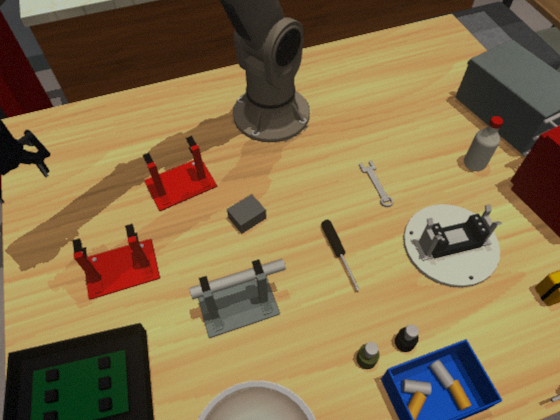

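View pics/top0.png

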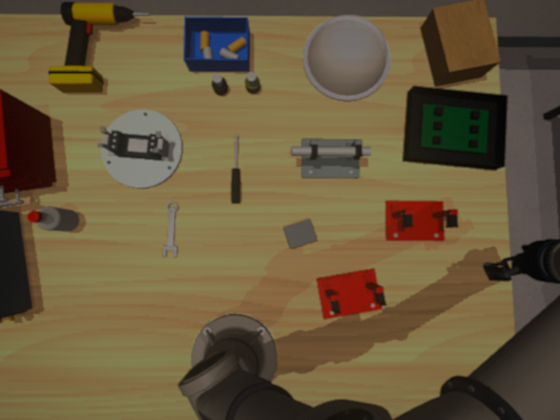

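```bash
cat > h.py <<'E'
import numpy as np,cv2
from bench import r, viewer
def cloud(n,d):
    c=viewer.calibration(n);K=c["K"];T=c["extrinsics"]
    v,u=np.mgrid[0:d.shape[0],0:d.shape[1]]
    P=np.stack([(u-K[0,2])/K[0,0]*d,-(v-K[1,2])/K[1,1]*d,-d],-1)
    W=P@T[:3,:3].T+T[:3,3]; W[d==0]=np.nan
    return W
def proj(n,X):
    c=viewer.calibration(n);K=c["K"];T=np.linalg.inv(c["extrinsics"])
    p=np.atleast_2d(X)@T[:3,:3].T+T[:3,3]
    return np.stack([K[0,0]*p[:,0]/-p[:,2]+K[0,2],-K[1,1]*p[:,1]/-p[:,2]+K[1,2]],-1)
E
python3 - <<'E'
from h import *
for n,bs in (("scene",[(180,250,110,90),(395,195,110,95)]),("top",[(280,125,100,60),(90,100,100,95)])):
    d=np.load(f"{n}_d0.npy");p=np.load(f"{n}_p0.npy");W=cloud(n,d)
    ims=[]
    for (x,y,w,h) in bs:
        ims.append(cv2.resize(p[y:y+h,x:x+w,::-1],(390,300),interpolation=cv2.INTER_CUBIC))
    cv2.imwrite(f"pics/{n}_z.png",np.hstack(ims))
d=np.load("top_d0.npy");W=cloud("top",d)
for (x0,x1,y0,y1,z0,z1,nm) in ((0.3,.6,-.4,-.05,.1,.135,'bar'),(.3,.6,-.4,-.05,.004,.02,'base'),):
  for n in("scene","top"):
    W=cloud(n,np.load(f"{n}_d0.npy"))
    m=(W[...,0]>x0)&(W[...,0]<x1)&(W[...,1]>y0)&(W[...,1]<y1)&(W[...,2]>z0)&(W[...,2]<z1)
    q=W[m];print(n,nm,len(q),np.median(q,0),np.percentile(q,[1,99],0),cv2.minAreaRect(q[:,:2].astype(np.float32)))
W=cloud("top",d)
for px in((142,148),(331,151),(331,170),(142,180)):print(px,W[px[1],px[0]])
E
```

```text
scene bar 1435 [ 0.53088161 -0.24812055  0.12102765] [[ 0.50893969 -0.34076936  0.10309457]
 [ 0.55197411 -0.14957099  0.13098953]] ((0.5305553674697876, -0.2451118528842926), (0.1961957812309265, 0.046425431966781616), 89.28640747070312)
top bar 855 [ 0.52192061 -0.24971526  0.12010582] [[ 0.5055632  -0.34456511  0.10839641]
 [ 0.54852226 -0.15209992  0.13015652]] ((0.5273084044456482, -0.24813154339790344), (0.04449733346700668, 0.19605226814746857), 0.07239506393671036)
scene base 3328 [ 0.53780832 -0.25090592  0.00840252] [[ 0.31268817 -0.38167499  0.00404693]
 [ 0.58950975 -0.06573738  0.01676425]] ((0.45071685314178467, -0.2252713143825531), (0.2991326153278351, 0.34905877709388733), 0.23123645782470703)
top base 1604 [ 0.50792427 -0.25848477  0.00740509] [[ 0.3298184  -0.37080733  0.00408153]
 [ 0.58099445 -0.09306298  0.01307494]] ((0.4495609402656555, -0.22521142661571503), (0.29696550965309143, 0.34658747911453247), 0.20626509189605713)
(142, 148) [0.54719743 0.24365955 0.03962106]
(331, 151) [ 0.51932715 -0.24786713  0.12335405]
(331, 170) [ 0.49334799 -0.26297029  0.00853621]
(142, 180) [0.46592733 0.25082383 0.01049663]
```

View pics/scene_z.png

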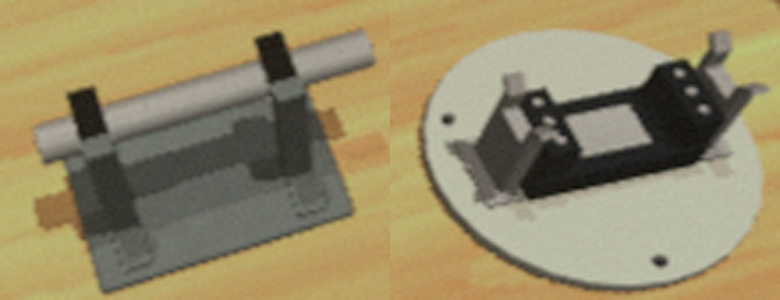

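View pics/top_z.png

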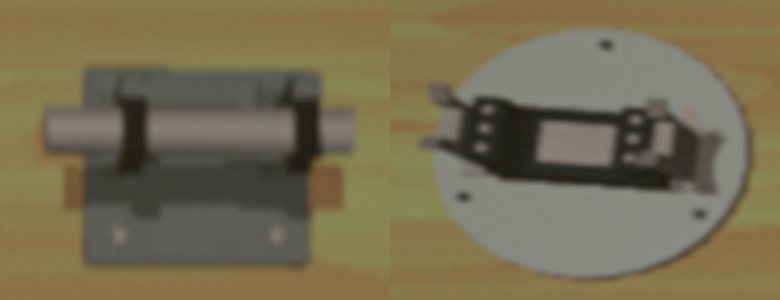

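```bash
cat > m.py <<'E'
from h import *
from scipy.optimize import least_squares
from scipy.spatial.transform import Rotation as R
o=r.observe();q=o["tool_rot"];M=R.from_quat([q[1],q[2],q[3],q[0]]).as_matrix();print("tool",M.round(4).tolist())
for n in("scene","top"):
    W=cloud(n,np.load(f"{n}_d0.npy"))
    def sel(b):
        m=np.ones(W.shape[:2],bool)
        for k in range(3): m&=(W[...,k]>b[2*k])&(W[...,k]<b[2*k+1])
        return W[m],m
    q,_=sel((.49,.56,-.36,-.13,.095,.14))
    q=q[(np.abs(np.abs(q[:,1]+.248)-.055)>.016)]
    def f(p): # x0,z0,slopes
        t=q[:,1]+.248
        return np.hypot(q[:,0]-p[0]-p[1]*t,q[:,2]-p[2]-p[3]*t)-.012
    s=least_squares(f,[.525,0,.11,0],loss='soft_l1',f_scale=.002)
    k=np.abs(f(s.x))<.004
    print(n,"bar x,slope,z,slope",s.x.round(4),"yends",np.percentile(q[k,1],[.3,99.7]).round(4),"N",k.sum(),"rms",f(s.x)[k].std())
    q,m=sel((.43,.62,-.36,-.13,.003,.014))
    print(n,"base",np.percentile(q,[1,99],0).round(4).tolist(),cv2.minAreaRect(q[:,:2].astype(np.float32)))
    q,m=sel((.40,.7,.1,.4,.006,.018))
    def g(p): return np.hypot(q2[:,0]-p[0],q2[:,1]-p[1])-.11
    h=cv2.convexHull(q[:,:2].astype(np.float32))[:,0]; q2=h
    s=least_squares(g,[.54,.245],loss='soft_l1',f_scale=.002)
    print(n,"plate",s.x.round(4),np.abs(g(s.x)).mean(),cv2.minEnclosingCircle(h),"z",np.median(q[:,2]))
    q,m=sel((.45,.65,.1,.4,.080,.115))
    print(n,"forks",len(q))
    for sgn in(1,-1):
        a=q[(q[:,1]-.245)*sgn>0]
        if len(a): print("  ",sgn,a.mean(0),a.min(0),a.max(0)); print(a[::max(1,len(a)//30)].round(4).tolist())
    q,m=sel((.48,.62,.15,.35,.055,.079))
    print(n,"modblocks",len(q),cv2.minAreaRect(q[:,:2].astype(np.float32)))
    q,m=sel((.48,.62,.15,.35,.030,.05))
    print(n,"modmid",len(q),cv2.minAreaRect(q[:,:2].astype(np.float32)))
E
python3 m.py
```

```text
tool [[-0.0008, 0.405, -0.9143], [0.0016, -0.9143, -0.405], [-1.0, -0.0017, 0.0001]]
scene bar x,slope,z,slope [5.249e-01 3.000e-04 1.104e-01 7.000e-04] yends [-0.3426 -0.1475] N 780 rms 0.0012902124923600466
scene base [[0.4357, -0.3505, 0.0031], [0.6146, -0.1363, 0.0135]] ((0.5249396562576294, -0.2451937347650528), (0.22957578301429749, 0.18961025774478912), 89.99322509765625)
scene plate [0.5295 0.2663] 0.05464589904230428 ((0.5480181574821472, 0.25250694155693054), 0.18082933127880096) z 0.013440884682849596
scene forks 266
   1 [0.56074688 0.32863419 0.09430004] [0.53531714 0.32076445 0.08008318] [0.59007888 0.34014232 0.10917764]
[[0.5369, 0.3351, 0.1062], [0.5374, 0.3298, 0.1055], [0.5361, 0.3274, 0.101], [0.5398, 0.3348, 0.1023], [0.5413, 0.3279, 0.1039], [0.5443, 0.3364, 0.1037], [0.5446, 0.3315, 0.1027], [0.5439, 0.3281, 0.0995], [0.5464, 0.3372, 0.0984], [0.5462, 0.3298, 0.0979], [0.544, 0.3257, 0.0927], [0.5479, 0.3326, 0.0948], [0.5481, 0.3246, 0.095], [0.5492, 0.336, 0.0908], [0.5473, 0.328, 0.0881], [0.5438, 0.3257, 0.0802], [0.5486, 0.3314, 0.0842], [0.5494, 0.329, 0.
[... 3930 characters left out ...]
74, 0.1839, 0.0817], [0.5398, 0.1916, 0.0805], [0.5327, 0.1934, 0.0991], [0.533, 0.1888, 0.098], [0.5329, 0.1837, 0.0982], [0.5308, 0.1941, 0.0966], [0.5304, 0.1887, 0.098], [0.5297, 0.1828, 0.1008], [0.5335, 0.1825, 0.0853], [0.5264, 0.1917, 0.1041], [0.5272, 0.1877, 0.1009], [0.5272, 0.1829, 0.1005], [0.5313, 0.183, 0.0834], [0.5238, 0.1916, 0.1042], [0.5237, 0.1864, 0.1049], [0.5246, 0.1827, 0.1007], [0.5283, 0.1823, 0.0853], [0.5214, 0.1842, 0.1037]]
top modblocks 585 ((0.554186999797821, 0.25671547651290894), (0.1535581350326538, 0.053919147700071335), 84.52162170410156)
top modmid 690 ((0.5546914935112, 0.2555716335773468), (0.15159976482391357, 0.06056786701083183), 84.88677215576172)
```

Call:
jog_arm(targets=[[0,-0.12,-0.21,-0.12],[0,-0.24,-0.42,-0.24],[0,-0.35,-0.63,-0.36],[0,-0.47,-0.84,-0.49],[0,-0.47,-0.84,-0.49]], jaw=70, squeeze=60)

```text
time_s: 0.52
position: [0.3566, -0.4703, 0.2302]
tool_rot: [0.279, 0.651, 0.283, -0.647]
wrist_force: [0.6, 0.9, -0.1]
opening: 0.0702
```

```bash
cat > go.py <<'E'
import sys
from h import *
from scipy.spatial.transform import Rotation as R
def go(x,y,z,yaw):
    o=r.observe();q=o["tool_rot"];M=R.from_quat([q[1],q[2],q[3],q[0]]).as_matrix()
    d=M.T@(np.array([x,y,z])-o["position"])
    cur=np.arctan2(M[1,1],M[0,1]); dth=-(np.radians(yaw)-cur); dth=(dth+np.pi)%(2*np.pi)-np.pi
    print("t",round(o["time_s"],2),"pos",o["position"].round(4),"yaw",np.degrees(cur).round(2),"down",M[:,0].round(3),"F",o["wrist_force"].round(1),"op",round(o["opening"],4),"j",o["joints"].round(2))
    print("frac",(d/.15).round(3),"turn",round(dth/(np.pi/4),3))
if __name__=="__main__": go(*map(float,sys.argv[1:5]))
E
python3 go.py .5244 -.2465 .2 0
```

```text
t 0.52 pos [ 0.3566 -0.4703  0.2302] yaw -43.19 down [ 0.003  0.007 -1.   ] F [ 0.6  0.9 -0.1] op 0.0702 j [ 0.92  0.3  -0.09  1.68  0.02  1.17  0.08]
frac [ 0.215 -0.205 -1.852] turn -0.96
```

Call:
jog_arm(targets=[[0,-0.02,-0.23,-0.12],[0,-0.05,-0.46,-0.24],[0,-0.08,-0.7,-0.36],[0,-0.1,-0.93,-0.48],[0,-0.1,-0.93,-0.48]])

```text
time_s: 0.93
position: [0.447, -0.3501, 0.2312]
tool_rot: [0.4, 0.586, 0.404, -0.578]
wrist_force: [1.2, 1.1, -0.0]
opening: 0.0703
```

```bash
python3 go.py .5244 -.2465 .2 0
```

```text
t 0.93 pos [ 0.447  -0.3501  0.2312] yaw -20.75 down [ 0.006  0.012 -1.   ] F [ 1.2  1.1 -0. ] op 0.0703 j [ 0.78  0.26 -0.23  1.73  0.05  1.16  0.18]
frac [ 0.22   0.238 -0.826] turn -0.461
```

Call:
jog_arm(targets=[[0,0.06,-0.21,-0.12],[0,0.12,-0.41,-0.23],[0,0.18,-0.62,-0.35],[0.05,0.24,-0.826,-0.46],[0.05,0.24,-0.826,-0.46],[0.05,0.24,-0.826,-0.46]])

```text
time_s: 1.43
position: [0.5252, -0.2446, 0.2247]
tool_rot: [0.499, 0.504, 0.503, -0.495]
wrist_force: [-0.2, -0.4, 0.1]
opening: 0.0699
```

```bash
python3 go.py .5244 -.2465 .092 0; python3 - <<'E'
from h import *
p,d=viewer.camera("scene");cv2.imwrite("pics/s1.png",cv2.resize(p[150:350,100:340,::-1],(720,600)))
E
```

```text
t 1.43 pos [ 0.5252 -0.2446  0.2247] yaw 0.16 down [ 0.005  0.014 -1.   ] F [-0.2 -0.4  0.1] op 0.0699 j [ 0.65  0.29 -0.34  1.71  0.09  1.16  0.29]
frac [ 0.884 -0.01   0.024] turn 0.004
```

View pics/s1.png

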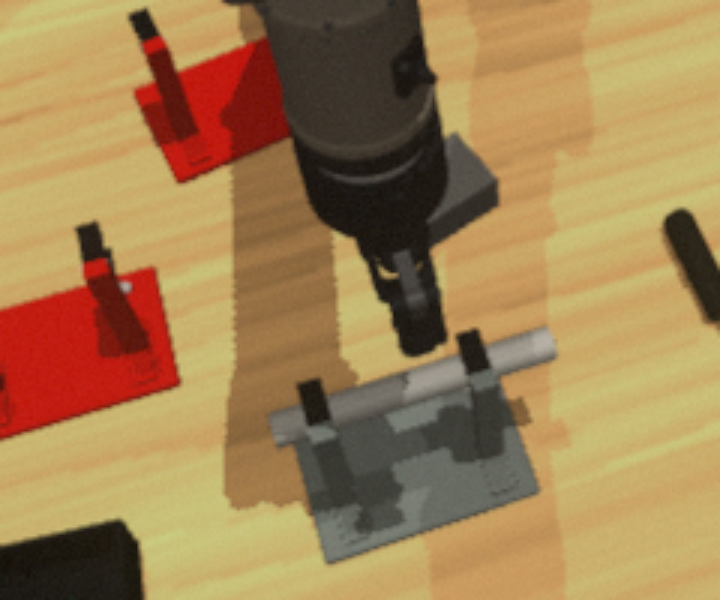

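Call:
jog_arm(targets=[[0.18,0,0,0],[0.36,0,0.01,0],[0.54,0,0.02,0],[0.72,-0.01,0.02,0],[0.89,-0.01,0.02,0],[0.89,-0.01,0.02,0],[0.89,-0.01,0.02,0]])

```text
time_s: 2.07
position: [0.5215, -0.2498, 0.0904]
tool_rot: [0.496, 0.505, 0.502, -0.497]
wrist_force: [-0.3, 0.2, 0.6]
opening: 0.0702
```

```bash
python3 go.py .5244 -.2465 .092 0; python3 - <<'E'
from h import *
p,d=viewer.camera("scene");a=cv2.resize(p[230:350,170:310,::-1],(400,343))
p,d=viewer.camera("top");b=cv2.resize(p[110:210,270:390,::-1],(400,333))
cv2.imwrite("pics/s2.png",np.hstack([a[:333],b]))
E
```

```text
t 2.07 pos [ 0.5215 -0.2498  0.0904] yaw -0.23 down [ 0.001  0.013 -1.   ] F [-0.3  0.2  0.6] op 0.0702 j [ 0.63  0.43 -0.32  1.84  0.15  0.89  0.24]
frac [-0.011  0.019 -0.022] turn -0.005
```

View pics/s2.png

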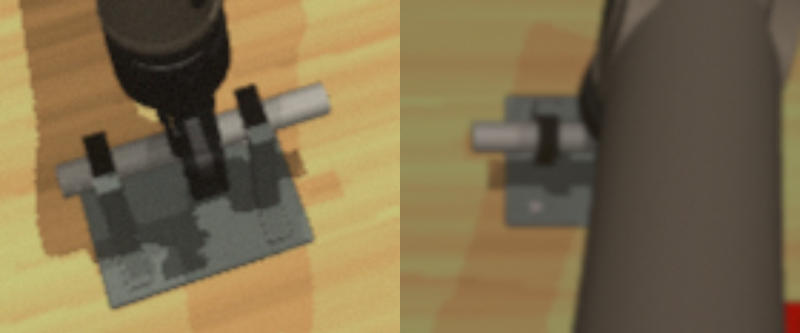

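Call:
jog_arm(targets=[[0,0.02,-0.02,0],[0,0.02,-0.02,0],[0,0.02,-0.02,0],[0,0.02,-0.02,0],[0,0.02,-0.02,0],[0,0.02,-0.02,0],[0,0.02,-0.02,0],[0,0.02,-0.02,0]], jaw=0, squeeze=80)

```text
time_s: 2.83
position: [0.5262, -0.247, 0.0936]
tool_rot: [0.498, 0.505, 0.501, -0.497]
wrist_force: [-4.4, 0.1, 5.5]
opening: 0.022
```

```bash
python3 go.py .4744 -.2465 .095 0
```

```text
t 2.83 pos [ 0.5262 -0.247   0.0936] yaw -0.18 down [ 0.005  0.01  -1.   ] F [-4.4  0.1  5.5] op 0.022 j [ 0.63  0.43 -0.32  1.84  0.15  0.9   0.23]
frac [-0.011 -0.345 -0.003] turn -0.004
```

Call:
jog_arm(targets=[[0,-0.04,0,0],[0,-0.08,0,0],[0,-0.12,0,0],[0,-0.16,0,0],[0,-0.2,0,0],[0,-0.24,0,0],[0,-0.29,0,0],[0,-0.34,0,0],[0,-0.34,0,0],[0,-0.34,0,0],[0,-0.34,0,0]])

```text
time_s: 3.75
position: [0.4755, -0.247, 0.0935]
tool_rot: [0.498, 0.505, 0.5, -0.497]
wrist_force: [-0.3, -0.2, -1.5]
opening: 0.0215
```

```bash
python3 go.py .4744 -.2465 .25 0; python3 - <<'E'
from h import *
p,d=viewer.camera("scene");a=cv2.resize(p[210:330,170:310,::-1],(400,343))
p,d=viewer.camera("top");b=cv2.resize(p[110:210,270:390,::-1],(400,333))
cv2.imwrite("pics/s3.png",np.hstack([a[:333],b]))
E
```

```text
t 3.75 pos [ 0.4755 -0.247   0.0935] yaw -0.18 down [ 0.006  0.01  -1.   ] F [-0.3 -0.2 -1.5] op 0.0215 j [ 0.68  0.36 -0.32  1.94  0.13  0.86  0.28]
frac [-1.043e+00 -1.000e-03 -1.400e-02] turn -0.004
```

View pics/s3.png

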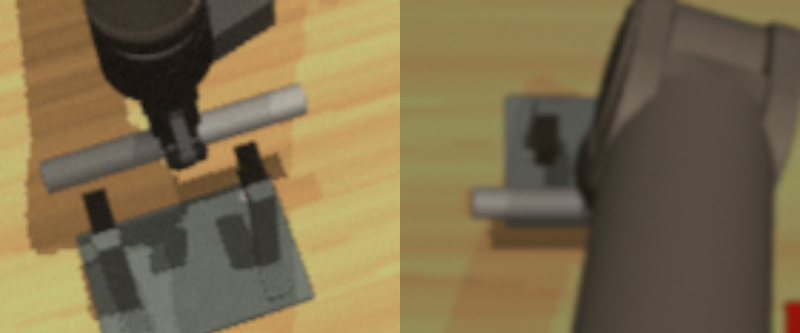

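Call:
jog_arm(targets=[[-0.15,0,0,0],[-0.3,0,0,0],[-0.48,0,0,0],[-0.66,0,0,0],[-0.75,0,0,0],[-0.75,0,0,0]])

```text
time_s: 4.35
position: [0.4779, -0.2489, 0.2098]
tool_rot: [0.501, 0.506, 0.498, -0.496]
wrist_force: [-0.0, -0.5, -2.4]
opening: 0.0213
```

```bash
python3 go.py .5557 .2575 .2 -5.1
```

```text
t 4.35 pos [ 0.4779 -0.2489  0.2098] yaw -0.14 down [ 0.013  0.007 -1.   ] F [-0.  -0.5 -2.4] op 0.0213 j [ 0.7   0.23 -0.34  1.83  0.07  1.09  0.33]
frac [ 0.095  0.509 -3.377] turn 0.11
```

Call:
jog_arm(targets=[[0,0.03,-0.12,0],[0,0.06,-0.32,0.02],[0,0.1,-0.54,0.05],[0,0.14,-0.76,0.08],[0,0.18,-0.98,0.11]])

```text
time_s: 4.77
position: [0.5047, -0.1003, 0.2098]
tool_rot: [0.478, 0.527, 0.476, -0.517]
wrist_force: [0.5, -0.2, -2.7]
opening: 0.0214
```

```bash
python3 go.py .5557 .2575 .2 -5.1
```

```text
t 4.77 pos [ 0.5047 -0.1003  0.2098] yaw -5.17 down [ 0.011  0.007 -1.   ] F [ 0.5 -0.2 -2.7] op 0.0214 j [ 0.5   0.19 -0.43  1.88  0.08  1.08 -0.05]
frac [ 0.086  0.123 -2.406] turn -0.002
```

Call:
jog_arm(targets=[[0,0.01,-0.2,0],[0,0.02,-0.4,0],[0,0.03,-0.6,0],[0,0.04,-0.8,0],[0,0.05,-0.98,0]])

```text
time_s: 5.18
position: [0.5246, 0.0476, 0.2097]
tool_rot: [0.477, 0.526, 0.477, -0.517]
wrist_force: [0.8, 0.1, -2.9]
opening: 0.0217
```

Call:
jog_arm(targets=[[0,0.01,-0.2,0],[0,0.02,-0.4,0],[0,0.03,-0.6,0],[0,0.04,-0.8,0],[0,0.05,-0.98,0],[0,0.05,-0.98,0]])

```text
time_s: 5.68
position: [0.5437, 0.2016, 0.21]
tool_rot: [0.478, 0.525, 0.482, -0.514]
wrist_force: [-0.8, 0.6, -2.2]
opening: 0.0215
```

```bash
python3 go.py .5557 .2575 .2 -5.1
```

```text
t 5.68 pos [0.5437 0.2016 0.21  ] yaw -4.56 down [ 0.008  0.014 -1.   ] F [-0.8  0.6 -2.2] op 0.0215 j [ 0.06  0.33 -0.6   1.73  0.19  1.13 -0.67]
frac [ 0.072  0.05  -0.377] turn 0.012
```

Call:
jog_arm(targets=[[0.03,0.02,-0.12,0.01],[0.1,0.04,-0.25,0.01],[0.18,0.055,-0.38,0.01],[0.26,0.055,-0.38,0.01],[0.3,0.055,-0.38,0.01],[0.3,0.055,-0.38,0.01],[0.3,0.055,-0.38,0.01]])

```text
time_s: 6.27
position: [0.5566, 0.2567, 0.1649]
tool_rot: [0.476, 0.526, 0.479, -0.517]
wrist_force: [-0.0, 0.5, -1.6]
opening: 0.0215
```

```bash
python3 go.py .5557 .2575 .12 -5.1; cat > look.py <<'E'
from h import *
import sys
from scipy.optimize import least_squares
t=sys.argv[1]
ims=[]
o=r.observe()["position"]
for n in("scene","top"):
    p,d=viewer.camera(n);W=cloud(n,d);np.save(f"{n}_{t}.npy",d)
    c=proj(n,[[.555,.257,.1]])[0].astype(int)
    y0=max(0,c[1]-60);x0=max(0,c[0]-70)
    ims.append(cv2.resize(p[y0:y0+120,x0:x0+140,::-1],(400,343)))
    zb=o[2]+.017
    m=np.isfinite(W[...,0])&(np.abs(W[...,0]-.555)<.03)&(np.abs(W[...,1]-.257)<.13)&(np.abs(W[...,2]-zb)<.02)&(np.abs(W[...,1]-o[1])>.045)
    q=W[m]
    f=lambda p,q=q: np.hypot(q[:,0]-p[0]-p[1]*(q[:,1]-.257),q[:,2]-p[2]-p[3]*(q[:,1]-.257))-.012
    s=least_squares(f,[.555,.09,zb,0],loss='soft_l1',f_scale=.002)
    k=np.abs(f(s.x))<.004
    print(n,"bar x,sl,z,sl",s.x.round(4),"ends",np.percentile(q[k,1],[.3,99.7]).round(4),k.sum())
cv2.imwrite(f"pics/{t}.png",np.hstack(ims))
E
python3 look.py s4
```

```text
t 6.27 pos [0.5566 0.2567 0.1649] yaw -5.09 down [ 0.006  0.013 -1.   ] F [-0.   0.5 -1.6] op 0.0215 j [-0.05  0.43 -0.59  1.7   0.26  1.08 -0.8 ]
frac [ 0.299 -0.008 -0.001] turn 0.0
scene bar x,sl,z,sl [0.5553 0.0904 0.181  0.0037] ends [0.1595 0.355 ] 472
top bar x,sl,z,sl [0.5548 0.0837 0.18   0.0056] ends [0.1562 0.2111] 254
```

View pics/s4.png

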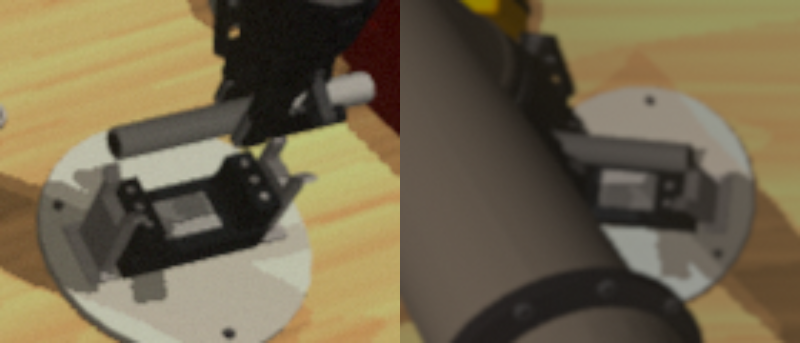

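Call:
jog_arm(targets=[[0.08,0,-0.004,0],[0.17,0.0,-0.008,0],[0.26,0,-0.008,0],[0.34,0,-0.008,0],[0.4,0,-0.008,0],[0.4,0,-0.008,0],[0.4,0,-0.008,0],[0.4,0,-0.008,0]])

```text
time_s: 7.03
position: [0.5583, 0.2598, 0.1066]
tool_rot: [0.476, 0.528, 0.479, -0.516]
wrist_force: [-0.3, 0.4, -2.7]
opening: 0.0216
```

```bash
python3 go.py .5572 .2595 .074 -5.1;python3 look.py s5
```

```text
t 7.03 pos [0.5583 0.2598 0.1066] yaw -5.09 down [ 0.009  0.014 -1.   ] F [-0.3  0.4 -2.7] op 0.0216 j [-0.07  0.5  -0.56  1.75  0.31  0.97 -0.84]
frac [ 0.217 -0.009  0.006] turn 0.0
scene bar x,sl,z,sl [0.5567 0.0893 0.1227 0.0073] ends [0.1627 0.3591] 448
top bar x,sl,z,sl [0.557  0.0968 0.1212 0.0083] ends [0.1596 0.2143] 222
```

View pics/s5.png

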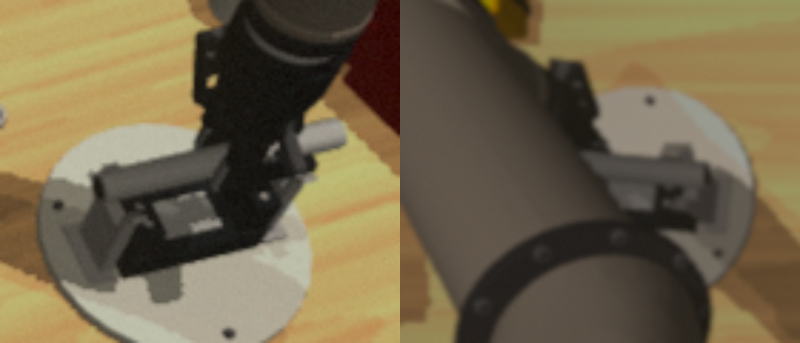

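Call:
jog_arm(targets=[[0.03,-0.004,0.006,0],[0.06,-0.008,0.012,0],[0.09,-0.008,0.012,0],[0.12,-0.008,0.012,0],[0.14,-0.008,0.012,0],[0.14,-0.008,0.012,0],[0.14,-0.008,0.012,0]])

```text
time_s: 7.72
position: [0.5573, 0.2584, 0.0858]
tool_rot: [0.476, 0.528, 0.479, -0.516]
wrist_force: [-1.2, -0.1, -2.5]
opening: 0.0217
```

```bash
python3 go.py .5572 .2595 .074 -5.1;python3 look.py s6
```

```text
t 7.72 pos [0.5573 0.2584 0.0858] yaw -5.1 down [ 0.009  0.015 -1.   ] F [-1.2 -0.1 -2.5] op 0.0217 j [-0.08  0.52 -0.55  1.77  0.32  0.93 -0.86]
frac [ 0.079 -0.002 -0.006] turn 0.0
scene bar x,sl,z,sl [0.5559 0.0895 0.1019 0.005 ] ends [0.1613 0.357 ] 442
top bar x,sl,z,sl [0.5547 0.075  0.1002 0.0065] ends [0.158  0.2128] 219
```

View pics/s6.png

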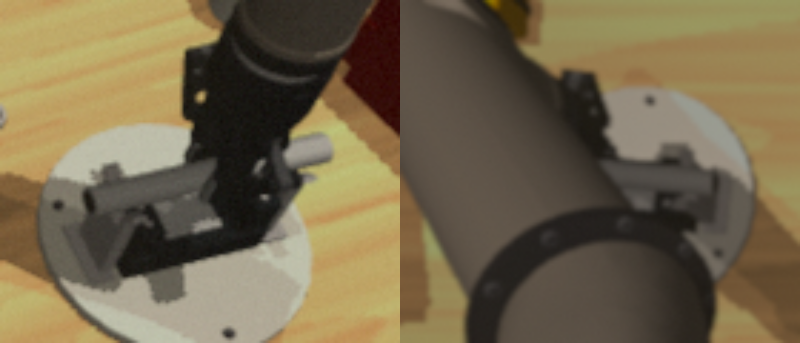

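Call:
jog_arm(targets=[[0.015,0,0,0],[0.03,0,0,0],[0.045,0,0,0],[0.06,0,0,0],[0.07,0,0,0],[0.07,0,0,0],[0.07,0,0,0]])

```text
time_s: 8.4
position: [0.5576, 0.2588, 0.0756]
tool_rot: [0.476, 0.528, 0.479, -0.515]
wrist_force: [0.5, 0.4, -2.4]
opening: 0.0213
```

```bash
python3 go.py .5572 .2595 .074 -5.1;python3 look.py s7
```

```text
t 8.4 pos [0.5576 0.2588 0.0756] yaw -5.1 down [ 0.01   0.015 -1.   ] F [ 0.5  0.4 -2.4] op 0.0213 j [-0.09  0.53 -0.55  1.77  0.33  0.91 -0.86]
frac [ 0.011 -0.003 -0.004] turn 0.0
scene bar x,sl,z,sl [0.5573 0.0865 0.0912 0.0067] ends [0.1618 0.3585] 445
top bar x,sl,z,sl [ 0.5532  0.0492  0.0872 -0.0236] ends [0.1584 0.2136] 213
```

Call:
jog_arm(targets=[[0.01,0,0,0],[0.015,0,0,0],[0.02,0,0,0],[0.02,0,0,0]])

```text
time_s: 8.83
position: [0.5581, 0.259, 0.0748]
tool_rot: [0.476, 0.528, 0.478, -0.515]
wrist_force: [-4.0, -2.8, 8.9]
opening: 0.0217
```

Call:
jog_arm(targets=[[0.01,0,0,0],[0.01,0,0,0],[0.01,0,0,0],[0.01,0,0,0],[0.01,0,0,0]], jaw=60)

```text
time_s: 9.25
position: [0.5581, 0.2591, 0.0732]
tool_rot: [0.476, 0.528, 0.478, -0.515]
wrist_force: [-0.2, -0.7, 0.0]
opening: 0.0601
```

```bash
python3 go.py .5572 .2595 .25 -5.1;python3 look.py s8
```

```text
t 9.25 pos [0.5581 0.2591 0.0732] yaw -5.11 down [ 0.011  0.014 -1.   ] F [-0.2 -0.7  0. ] op 0.0601 j [-0.09  0.54 -0.55  1.77  0.34  0.91 -0.87]
frac [-1.179  0.005 -0.02 ] turn -0.0
scene bar x,sl,z,sl [0.5577 0.0827 0.0906 0.004 ] ends [0.162  0.3587] 429
top bar x,sl,z,sl [ 0.554   0.0536  0.085  -0.0516] ends [0.1583 0.2138] 217
```

View pics/s8.png

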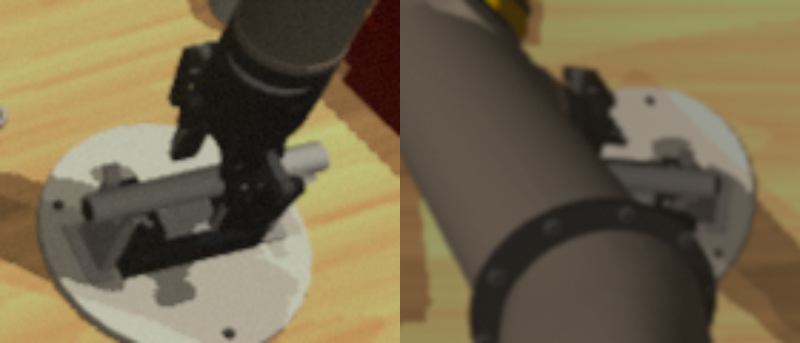

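Released, bar at z ≈ 0.0906 in the notches. Retreat straight up.

Call:
jog_arm(targets=[[-0.05,0,0,0],[-0.12,0,0,0],[-0.22,0,0,0],[-0.36,0,0,0],[-0.5,0,0,0],[-0.7,0,0,0],[-0.9,0,0,0],[-0.95,0,0,0]])

```text
time_s: 10.02
position: [0.5589, 0.2589, 0.2223]
tool_rot: [0.477, 0.531, 0.477, -0.512]
wrist_force: [0.7, 1.3, 0.9]
opening: 0.0599
```

Call:
jog_arm(targets=[[0,0,0.2,0],[0,0,0.4,0],[0,0,0.6,0],[0,0,0.8,0],[0,0,1,0],[0,0,1,0],[0,0,1,0],[0,0,1,0]])

```text
time_s: 10.68
position: [0.5457, 0.1104, 0.22]
tool_rot: [0.477, 0.532, 0.477, -0.511]
wrist_force: [0.4, 0.0, -0.0]
opening: 0.0598
```

```bash
python3 go.py .5572 .2595 .25 -5.1;sed -i 's/o\[2\]+.017/.09/;s/(np.abs(W\[...,1\]-o\[1\])>.045)/(np.abs(np.abs(W[...,1]-.257)-.07)>.013)\&(W[...,2]>.082)/' look.py; python3 look.py s9; python3 - <<'E'
from h import *
for n in("scene","top"):
    W=cloud(n,np.load(f"{n}_s9.npy"))
    m=(W[...,0]>.48)&(W[...,0]<.62)&(W[...,1]>.15)&(W[...,1]<.35)&(W[...,2]>.03)&(W[...,2]<.05)
    print(n,cv2.minAreaRect(W[m][:,:2].astype(np.float32)))
E
```

```text
t 10.68 pos [0.5457 0.1104 0.22  ] yaw -5.1 down [ 0.021  0.02  -1.   ] F [ 0.4  0.  -0. ] op 0.0598 j [ 0.21  0.26 -0.57  1.78  0.14  1.11 -0.49]
frac [-0.179 -0.008 -1.001] turn 0.0
scene bar x,sl,z,sl [ 0.5566  0.0899  0.0911 -0.0009] ends [0.1623 0.3585] 684
top bar x,sl,z,sl [ 0.5614  0.0325  0.0927 -0.0438] ends [0.3408 0.356 ] 54
scene ((0.5672760009765625, 0.2578442394733429), (0.15348488092422485, 0.04902113974094391), 79.85013580322266)
top ((0.0, 0.0), (0.0, 0.0), 0.0)
```

View pics/s9.png

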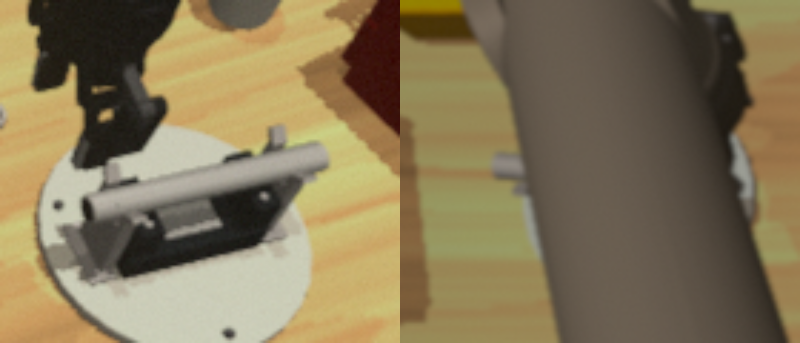

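```bash
python3 -c "
from h import *
print(r.observe()['joint_vel'].round(3)); print(r.hand_in())"
```

```text
[-0.007  0.005  0.     0.002  0.004  0.002  0.002]
the job is handed in; nothing more can be done
None
```

I snapped the bar straight out of the grey stand's clips, lowered it slowly across both forks, released it and moved the arm clear. I handed the job in at about 11 s, well inside the 43 s limit. It gave no verdict.

**Last check, scene camera:**
- **Across the forks:** the bar centre is about 0.3 mm off the line between them.
- **Lengthwise:** it is about 1 mm off the middle.
- **Height:** its axis measured 91 mm up, against the required 90 mm.
- **Direction:** it is parallel to the forks' line within about 0.005 rad. The picture shows it lying in both notches.

**Checks that failed or disagreed:**
- **Top camera:** the arm hid most of the bar, so its last bar fit, from only 54 points, is not usable. The two cameras also differ by about 1–4 mm in absolute position, so I compared the bar and forks within the same camera.
- **Module:** with the bar over it, I could not measure its final position properly. It looks unmoved and upright in the picture. The wrist force stayed low, and the only contact I saw, about 9 N, came as the bar reached the notch floors.

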